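Load the spring launcher with the cart

ROBOT

A 6-joint arm with a two-finger parallel gripper is mounted at the origin on the work surface. World frame = base frame: x ahead of the robot, y to its left, z up, the work surface at z = 0. Lengths are in m, angles in rad, forces in N, time in s.
With the tool pointing down it reaches from about 0.25 to 0.725 m from the base axis. Payload 4 kg.
Tool frame: the origin (TCP) lies midway between the tips of the shut fingers; the grasp point (between the pads) lies bot.pinch_z behind it (bot.pinch_z is the distance from the TCP to the grasp point, in m); z points along the fingers, y is the direction in which the jaws open and shut (so a half turn about z gives the same grasp; the last joint's range is limited). The gripper opens to 85 mm and grips with 20 to 120 N. Pads are 22 mm wide; open, the fingers measure 114 mm over their backs; the gripper's body (76 mm by 85 mm) begins 54 mm behind the grasp point. The pads swing forward as they close: fully open they stand 13 mm farther back than shut.
Start: joints at [-1.35, 0.241, 0.005, 1.335, 0, 1.571], TCP at [0.11, -0.488, 0.208] pointing down, gripper open.
Joint ranges: [-2.72, 2.72], [-1.05, 1.87], [-1.09, 1.28], [-1.99, 2.15], [-1.42, 1.44], [-3.14, 3.14]. Speed limits (rad/s): [2.79, 2.79, 3.14, 3.14, 3.14, 3.14].

INTERFACE

Orientations are given as a unit quaternion [x, y, z, w].
In Python, from workcell import bot gives the robot as it stands. The module is installed in compiled form; this text tells all that it offers.
- The arm moves only by the tool move_arm, never from a script. Its argument "series" is a list that holds one entry, the list of rows, each a list of 7 numbers: the shift along the world's x, y, z in cm, then the turn, a rotation vector about the world's x, y, z in degrees, then the opening, from 0 (shut) to 1 (fully open). A call has exactly 5 rows; each row shifts and turns the pose as measured when the row begins; what a row does not reach is not made up. A row lasts 1/10 s, in which the tool goes at most 50 mm and 8.59 degrees, less where a joint would pass 70% of its speed; a pose out of reach is approached as far as the arm can. A call with a gripper value outside its range is refused whole. The fingers move at their own pace and stop on an object; the grip force is fixed at half the most. Time passes only in rows, so rows that do not move let the fingers close, or fill a call up. It gives the time, the measured TCP pose, the force and the opening at its end, in the units of the state.
- bot.get_obs(): the state, without advancing time (a new reading comes with each control period).
- bot.camera(name): name is "scene" or "top" or "wrist"; returns (picture, depth): 480x640x3 uint8, red, green, blue; 480x640 float32, m along the optical axis (not along the pixel's ray), 0 where there is no reading.
- bot.camera_info(name): a dict with "vfov" (degrees; the focal length in pixels is half the picture's height over the tangent of half this angle, whatever the lens; pixels are square), "cx", "cy" (the principal point, pixels), "cam_to_world" (4x4, takes a point from camera to world coordinates); the wrist camera has in their place "tool_from_camera" (4x4, takes a point from camera to tool coordinates, whose origin is the TCP and whose axes are the flange's). Camera axes: x right, y down, z forward; pixel columns grow to the right and rows downward; lengths in m; the calibration is good to about 2 mm. A picture is of the moment at which its call begins: read the wrist's pose just before it. camera_info takes no time and is no camera call.
- bot.job_done(): hands the job in, once; it reports no verdict.
Trained networks look in the newest picture that a camera, given by its name, has taken for a name from the list of things; names that differ only in an ending like _2 or _b are one class to them, and where a whole thing is asked for, a point or a joint stands for the part that bears it (a point fixed in the world has none). Each returns a list of dicts, best first, with "confidence" (0 to 1); they miss things now and then, are a little off and sometimes report something else, mostly with a low value. They report only what shows in the picture. A call takes as long as a camera call.
- bot.find_in(camera, target): "at" ([x, y, z] in m, in world coordinates, good to about 4 mm: the middle of the surface that is visible of it).
The state is a dict: "clock": time; "joint_pos": joint angles; "joint_vel": joint speeds; "tau": joint torques, N m; "eef_pos": TCP position; "tool_rot": TCP orientation; "ft_force": force on the tool from outside, world axes, zero at the start; "ft_torque": the same for the moment, N m; "grip_width": finger opening in m.
Only numpy, scipy, OpenCV 4.12 (cv2) and the standard library are available. Lean on these libraries where they do the work, as an engineer would, in place of code of your own. Each camera call takes 0.05 s, during which the arm holds its last target.

TASK

Get the cart on the classroom track ready for launch: pull the lock bar's upright grip straight out, away from the track, to its end stop, then push the cart along the track against the sprung plunger until its front meets the steel stop. Finish while holding the cart pressed against the stop (the spring would throw it back), with all its wheels still on the track, and do not disturb the cup, the beaker or the calculator.

Things in the scene. Friction and masses are not known exactly. Their poses are not given: they have to be found in the camera images.
- track: Fixed aluminium track, a shallow channel 92 mm wide along its own y from -230 to +270 mm. Origin on the table under the centre line; z up, own x across (-x is the lock's side, nearer the robot). The cart rolls on the channel floor 20 mm above the table; side walls reach 31 mm. Launcher (plunger, stop) at +y. Yaw within 0.35 rad, different each time.
- stop: Fixed steel stop block at the track's +y end, 80 mm wide, up to 76 mm above the table. Origin at table height on the centre line in the plane of its two front cheeks, 195 mm along +y from the track's origin; axes as the track's. The cheeks (20 mm wide, centred 30 mm either side) are the hard stop for the cart's flat front; the plunger sinks into the 40 mm gap between them.
- plunger_tip (a point): Centre of the front face of the sprung plunger, a black rubber-tipped disc 28 mm across on a steel rod, on the track's centre line 53 mm above the table; it stands 25 mm in front of the stop's cheeks when free.
- plunger (a joint): Plunger travel in m, pushed in along track +y: 0 free, 0.025 when a flat front meets the stop's cheeks. Spring force about 2 N at the start of travel and 9 N at 0.025; it returns by itself.
- lock_grip (a point): Pinching point of the black upright grip on the lock bar, 85 mm above the table: grip 24 mm along track x, 12 mm thick along track y, from 58 to 100 mm above the table. It stands 78 mm (joint at 0) from the centre line on the -x side, 90 mm along +y from the track's origin. Under and inwards of it lies a black guide block, top 60 mm above the table.
- lock (a joint): Travel of the lock bar in m, along track -x (out, away from the track): 0 fully in, 0.045 fully out at its end stop. Starts between 0 and 0.010. The flat steel bar (22 mm wide, 44 to 58 mm above the table) bars the cart's way when in and clears it when fully out. About 1.5 N of friction; it stays where left.
- cart_center (a point): Centre of the loose cart's grey body (0.2 to 0.5 kg), 53 mm above the table: 64 mm wide (own x), 120 mm long (own y, along the track), 36 to 70 mm above the table, flat ends; four free wheels. On its deck a black fin 12 mm thick (own x), 40 mm long, up to 96 mm above the table. Axes as the track's. Starts 50 to 100 mm on the -y side of the track's origin, ends 135 mm on the +y side.
- cart_rear (a point): Centre of the cart's flat rear face (the end away from the launcher), where to push; 53 mm above the table, level with the plunger, so that a push here (48 to 60 mm up) does not tip the cart. Free space behind it; the low end piece of the track there is 32 mm tall.
- foam_cup: Bystander: white drinking cup, 115 mm tall, 86 mm across the rim, standing left of the track; origin under its centre.
- beaker: Bystander: clear glass beaker, 95 mm tall, 72 mm across, standing right of the track's near end; origin under its centre.
- calculator: Bystander: flat black calculator, 80 x 150 x 16 mm, lying to the right of the track; origin under its centre.

How it is judged:
By the outcome, as a careful person would: the job done as asked, in the order asked, and still so for the second after the job is handed in, while the arm keeps its last pose, push and grip.
It also fails if it takes over 64 s, if anything falls off the work surface, if the arm or the gripper's body presses on something with over 40 N, if the wrist force passes 120 N, or if a joint passes its speed limit or range.

## Working session

There is one attempt and no reset: what is moved stays moved. The work goes in short steps, Python scripts to look and compute and a tool call to move; the robot and the scene stay as the last step left them, time stands still between calls to the robot, and variables do not carry over. Pictures are saved under pics/ and viewed, and the job is handed in when it is done.

Besides the shell and the picture viewer there is one more tool, called after "Call:" as name(argument=value, ...), one argument or row to a line, values as JSON. move_arm: Moves the arm, as the interface text tells. Its arguments: {"type":"object","properties":{"series":{"type":"array","items":{"type":"array","items":{"type":"array","items":{"type":"number"}}}}},"required":["series"]}

```bash
mkdir -p pics; python3 - <<'E'
from workcell import bot
import cv2,numpy as np
o=bot.get_obs(); print(o['clock'],o['eef_pos'],o['tool_rot'],o['grip_width'],bot.pinch_z)
for n in ['scene','top']:
    p,d=bot.camera(n); cv2.imwrite(f'pics/{n}0.png',p[:,:,::-1])
    for t in ['track','stop','plunger_tip','lock_grip','cart_center','cart_rear','foam_cup','beaker','calculator']:
        r=bot.find_in(n,t); print(n,t,[(np.round(x['at'],4).tolist(),round(x['confidence'],2)) for x in r[:2]])
    i=bot.camera_info(n); print(i)
print(bot.get_obs()['clock'])
E
```

```text
0.0 [ 0.10935685 -0.48719355  0.2067004 ] [ 9.93910059e-01  1.10189222e-01 -1.34452022e-04 -1.05488765e-03] 0.08537820826879536 0.0187
scene track [([0.614, 0.0874, 0.0193], 0.66)]
scene stop [([0.6676, 0.2094, 0.073], 0.64)]
scene plunger_tip []
scene lock_grip [([0.5593, 0.1045, 0.0611], 0.71), ([0.649, 0.1933, 0.0567], 0.51)]
scene cart_center [([0.5749, -0.0736, 0.0678], 0.92)]
scene cart_rear [([0.5829, -0.0719, 0.0675], 0.68), ([0.4414, -0.3892, 0.07], 0.59)]
scene foam_cup [([0.488, 0.4988, 0.0783], 0.93)]
scene beaker [([0.4409, -0.3883, 0.0699], 0.93)]
scene calculator [([0.5749, -0.0733, 0.0714], 0.69), ([0.6265, -0.4267, 0.0158], 0.68)]
{'vfov': 49.427276471009556, 'cx': 318.1542970859519, 'cy': 235.9308854799701, 'cam_to_world': array([[-0.08676729,  0.73605852, -0.67133397,  1.51292975],
       [ 0.99622641,  0.06552318, -0.05691798,  0.10428973],
       [ 0.00209298, -0.67373924, -0.7389662 ,  1.19494594],
       [ 0.        ,  0.        ,  0.        ,  1.        ]])}
top track [([0.5981, 0.0695, 0.022], 0.64), ([0.4757, 0.5129, 0.072], 0.48)]
top stop [([0.6509, 0.2108, 0.0735], 0.72)]
top plunger_tip [([0.6429, 0.1888, 0.0585], 0.71)]
top lock_grip [([0.5633, 0.1009, 0.0594], 0.69)]
top cart_center [([0.5595, -0.073, 0.0687], 0.77)]
top cart_rear []
top foam_cup [([0.475, 0.5126, 0.0699], 0.67)]
top beaker [([0.4248, -0.4027, 0.0536], 0.8)]
top calculator [([0.6189, -0.4319, 0.0193], 0.94)]
{'vfov': 55.25423119601403, 'cx': 322.7000122576829, 'cy': 241.42344810256253, 'cam_to_world': array([[-0.01186155, -0.992939  ,  0.11803151,  0.38238981],
       [-0.9995718 ,  0.01493209,  0.02516435,  0.0135936 ],
       [-0.02674912, -0.11768249, -0.99269095,  1.22100753],
       [ 0.        ,  0.        ,  0.        ,  1.        ]])}
1.0
```

View pics/scene0.png

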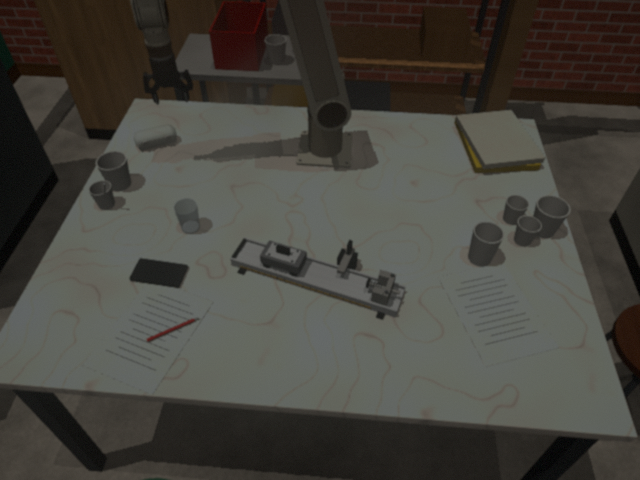

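View pics/top0.png

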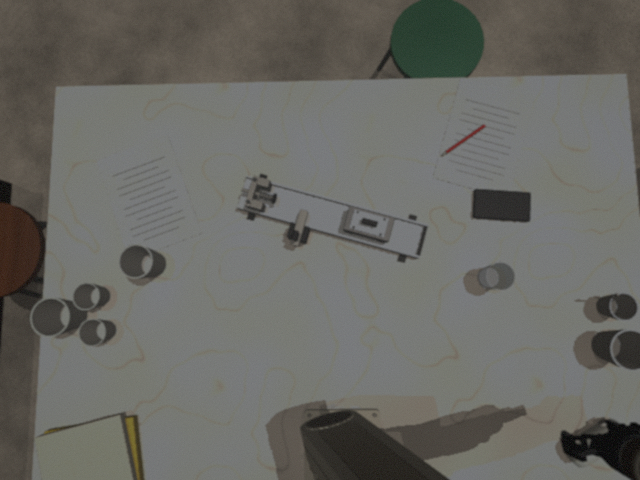

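```bash
cat > h.py <<'E'
import numpy as np,cv2
def cloud(bot,n,d,T=None):
    i=bot.camera_info(n); f=240/np.tan(np.radians(i['vfov']/2))
    v,u=np.mgrid[0:480,0:640]
    P=np.stack([(u-i['cx'])/f*d,(v-i['cy'])/f*d,d,np.ones_like(d)],-1)
    T=i['cam_to_world'] if T is None else T
    W=(P@T.T)[...,:3]; W[d<=0]=np.nan
    return W
E
python3 - <<'E'
from workcell import bot
from h import *
for n,(x0,x1,y0,y1) in dict(scene=(220,420,220,330),top=(220,440,160,270)).items():
    p,d=bot.camera(n); W=cloud(bot,n,d); np.save(n+'W.npy',W)
    c=np.clip(p[y0:y1,x0:x1].astype(float)*1.8,0,255).astype(np.uint8)
    cv2.imwrite(f'pics/{n}z.png',cv2.resize(c,None,fx=3.6,fy=3.6,interpolation=cv2.INTER_CUBIC)[:,:,::-1])
    S=W[y0:y1,x0:x1].reshape(-1,3); 
    tab=W[330:350,200:400].reshape(-1,3); print(n,'table z',np.nanmedian(tab[:,2]),np.nanstd(tab[:,2]))
    for lo,hi in [(.012,.026),(.026,.035),(.064,.073),(.074,.080),(.09,.105)]:
        m=S[(S[:,2]>lo)&(S[:,2]<hi)]
        if len(m)>3:
            r=cv2.minAreaRect((m[:,:2]*1000).astype(np.float32)); print(lo,hi,len(m),np.round(m.mean(0),4),r)
E
```

```text
scene table z 0.0012471580822973616 0.002512896234853749
0.012 0.026 2775 [0.6033 0.0343 0.0207] ((583.4429931640625, 23.702239990234375), (498.5340270996094, 157.18663024902344), 73.23444366455078)
0.026 0.035 949 [0.6031 0.0137 0.0304] ((575.1005859375, 24.03570556640625), (501.97235107421875, 135.80447387695312), 73.59803009033203)
0.064 0.073 554 [ 0.585  -0.0207  0.0698] ((576.044677734375, 56.79725646972656), (379.2006530761719, 130.3177032470703), 72.10421752929688)
0.074 0.08 368 [0.6143 0.0864 0.0764] ((577.3410034179688, 59.0985107421875), (374.2623596191406, 127.2949447631836), 71.63539123535156)
0.09 0.105 103 [ 0.5567 -0.0121  0.097 ] ((550.9925537109375, 12.176956176757812), (25.74101448059082, 215.043701171875), 9.95228099822998)
top table z 0.00020948774430762374 0.002386733094056319
0.012 0.026 3627 [0.5908 0.0203 0.0201] ((572.96044921875, 28.38128662109375), (499.91766357421875, 134.107177734375), 74.04202270507812)
0.026 0.035 971 [ 0.5821 -0.0085  0.0306] ((572.8297119140625, 27.992965698242188), (500.226806640625, 134.91006469726562), 73.54596710205078)
0.064 0.073 952 [ 0.5692 -0.0479  0.0697] ((572.7955322265625, 59.434722900390625), (378.9225158691406, 129.2728729248047), 72.46453857421875)
0.074 0.08 400 [0.6237 0.1298 0.0762] ((573.53515625, 63.06022644042969), (372.3858947753906, 129.7098388671875), 71.87309265136719)
0.09 0.105 125 [ 0.5527 -0.0039  0.0966] ((550.2184448242188, 13.733306884765625), (23.44898223876953, 214.92640686035156), 9.250516891479492)
```

```bash
python3 - <<'E'
from h import *
for n in ['scene','top']:
    W=np.load(n+'W.npy').reshape(-1,3); W=W[np.isfinite(W).all(1)]
    W=W[(abs(W[:,0]-.59)<.2)&(abs(W[:,1]-.03)<.3)]
    yaw=-.283; c=np.array([.568,.01])
    for it in range(6):
        ux=np.array([np.cos(yaw),np.sin(yaw)]); uy=np.array([-np.sin(yaw),np.cos(yaw)])
        a=(W[:,:2]-c)@ux; b=(W[:,:2]-c)@uy; z=W[:,2]
        # rims
        m=(z>.027)&(z<.034)&(abs(b)<.22)
        L=m&(a<-.035)&(a>-.06); R=m&(a>.035)&(a<.06)
        pl=np.polyfit(b[L],a[L],1); pr=np.polyfit(b[R],a[R],1)
        s=(pl[0]+pr[0])/2; yaw-=s; c=c+ux*(pl[1]+pr[1])/2
    print(n,'yaw',yaw,'slopes',pl,pr,L.sum(),R.sum())
    t=(z>.012)&(z<.036)&(abs(a)<.05)
    print(' track b',np.percentile(b[t],[.5,99.5]),b[t].min(),b[t].max())
    cc=lambda m,nm:print(' ',nm,m.sum(),'a',np.round(np.percentile(a[m],[1,50,99]),4),'b',np.round(np.percentile(b[m],[1,50,99]),4),'z',np.round(np.median(z[m]),4))
    cc((z>.066)&(z<.0735)&(b<.02)&(abs(a)<.06),'cart top')
    cc((z>.088)&(b<.02)&(abs(a)<.06),'fin')
    cc((z>.072)&(z<.08)&(b>.1)&(abs(a)<.06),'stop')
    cc((z>.09)&(a<-.05)&(a>-.16)&(b>0),'grip')
    print(' c',c,'origin using track ends mid', c+uy*((b[t].min()+b[t].max())/2-.02))
E
```

```text
Traceback (most recent call last):
TypeError: expected non-empty vector for x
```

View pics/topz.png

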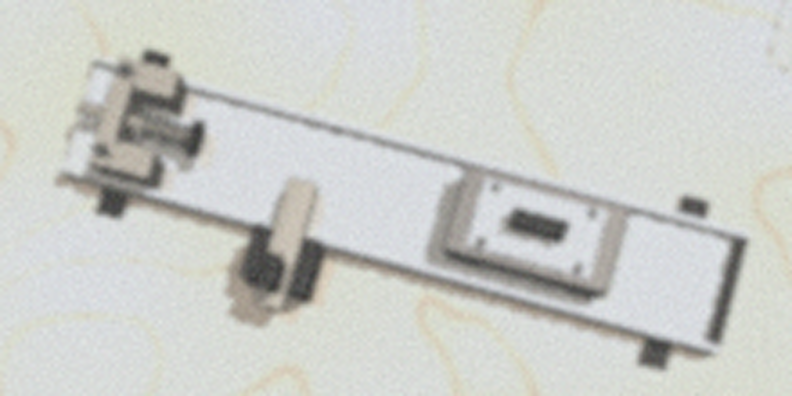

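View pics/scenez.png

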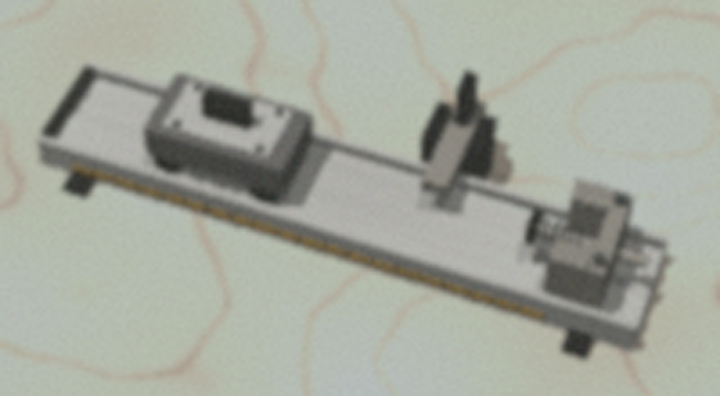

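```bash
cat > fit.py <<'E'
from h import *
for n in ['scene','top']:
    W=np.load(n+'W.npy').reshape(-1,3); W=W[np.isfinite(W).all(1)]
    W=W[(abs(W[:,0]-.59)<.2)&(abs(W[:,1]-.03)<.3)]
    yaw=-.283; c=np.array([.588,.005])
    for it in range(8):
        ux=np.array([np.cos(yaw),np.sin(yaw)]); uy=np.array([-np.sin(yaw),np.cos(yaw)])
        a=(W[:,:2]-c)@ux; b=(W[:,:2]-c)@uy; z=W[:,2]
        m=(z>.012)&(z<.036)&(abs(b-.02)<.24)&(abs(a)<.06)
        # edges: per-b-bin extents
        bs=np.arange(-.2,.22,.02); lo=[];hi=[];bb=[]
        for q in bs:
            if abs(q-.09)<.05 : continue
            k=m&(abs(b-q)<.01); 
            if k.sum()<10: continue
            lo.append(a[k].min());hi.append(a[k].max());bb.append(q)
        lo,hi,bb=map(np.array,(lo,hi,bb))
        g=np.polyfit(bb,(lo+hi)/2,1)
        g1=np.polyfit(bb,lo,1);g2=np.polyfit(bb,hi,1)
        yaw-=g[0]*.7; c=c+ux*np.median((lo+hi)/2)*.7
    print(n,'yaw',yaw,g1,g2,'width',np.median(hi-lo))
    t=(z>.012)&(z<.036)&(abs(a)<.045)
    print(' track b',np.percentile(b[t],[.5,99.5]),b[t].min(),b[t].max())
    cc=lambda m,nm:print(' ',nm,m.sum(),'a',np.round(np.percentile(a[m],[2,50,98]),4),'b',np.round(np.percentile(b[m],[2,50,98]),4),'z',np.round(np.median(z[m]),4))
    cc((z>.066)&(z<.0735)&(b<.02)&(abs(a)<.06),'cart top')
    cc((z>.088)&(b<.02)&(abs(a)<.06),'fin')
    cc((z>.072)&(z<.08)&(b>.1)&(abs(a)<.06),'stop')
    cc((z>.08)&(a<-.05)&(a>-.16)&(b>0),'grip')
    cc((z>.053)&(z<.063)&(a<-.05)&(a>-.16)&(b>0),'guide')
    print(' c',c,'origin using track ends mid', c+uy*((b[t].min()+b[t].max())/2-.02))
E
python3 fit.py
```

```text
scene yaw -0.27673115981113294 [-0.00504167 -0.02413237] [0.00503836 0.04760481] width 0.09578284214161037
 track b [-0.23298102  0.26452688] -0.23633118394441996 0.26600893134099124
  cart top 445 a [-0.0332  0.0055  0.0305] b [-0.1413 -0.0749 -0.0246] z 0.0709
  fin 72 a [-0.0087 -0.0002  0.0055] b [-0.1015 -0.0826 -0.0636] z 0.0966
  stop 235 a [-0.039   0.0025  0.0416] b [0.191  0.2159 0.2342] z 0.0767
  grip 51 a [-0.095  -0.0773 -0.0699] b [0.0818 0.0878 0.0934] z 0.0963
  guide 165 a [-0.0986 -0.0673 -0.0506] b [0.0617 0.0899 0.1112] z 0.0592
 c [0.59014226 0.00437961] origin using track ends mid [ 5.88732166e-01 -5.85154293e-04]
top yaw -0.28684736407953576 [ 0.00045582 -0.04628853] [-0.00045423  0.04631997] width 0.09253114163713921
 track b [-0.23065247  0.26510304] -0.23237068378150028 0.268142754401579
  cart top 876 a [-0.0309 -0.0036  0.0306] b [-0.14   -0.0831 -0.0245] z 0.0704
  fin 81 a [-0.0059 -0.0002  0.0056] b [-0.101  -0.0814 -0.0632] z 0.0947
  stop 327 a [-0.0394 -0.0022  0.0389] b [0.1925 0.2199 0.2353] z 0.0762
  grip 56 a [-0.0935 -0.0823 -0.0711] b [0.0813 0.0858 0.0925] z 0.0994
  guide 249 a [-0.1023 -0.0682 -0.0509] b [0.0626 0.0845 0.1117] z 0.0588
 c [0.58759008 0.00511937] origin using track ends mid [0.58699198 0.00309178]
```

Call:
move_arm(
  series=[
    [[2.5, 3.5, 0.5, 0, 0, 8, 1], [2.5, 3.5, 0.5, 0, 0, 8, 1], [2.5, 3.5, 0, 0, 0, 8, 1], [2.5, 3.5, 0, 0, 0, 8, 1], [2.5, 3.5, 0, 0, 0, 8, 1]],
  ],
)

```text
clock: 1.6
eef_pos: [0.2353, -0.3117, 0.217]
tool_rot: [0.893, 0.45, 0.0, 0.001]
ft_force: [0.8, 0.3, -0.1]
grip_width: 0.0856
```

```bash
cat > st.py <<'E'
from workcell import bot
import numpy as np
from scipy.spatial.transform import Rotation as R
o=bot.get_obs(); M=R.from_quat(o['tool_rot']).as_matrix()
yaw=-.285; O=np.array([.5869,.0027]); ux=np.array([np.cos(yaw),np.sin(yaw)]); uy=np.array([-ux[1],ux[0]])
p=o['eef_pos']; print('t',o['clock'],'p',np.round(p,4),'track a,b',np.round([(p[:2]-O)@ux,(p[:2]-O)@uy],4))
print('toolx ang',np.degrees(np.arctan2(M[1,0],M[0,0])).round(2),'tooly ang',np.degrees(np.arctan2(M[1,1],M[0,1])).round(2),'z',M[:,2].round(3))
print('q',np.round(o['joint_pos'],3),'F',np.round(o['ft_force'],2),'Ftrack',np.round([o['ft_force'][:2]@ux,o['ft_force'][:2]@uy],2),'w',round(o['grip_width'],4))
E
python3 st.py
```

```text
t 1.6 p [ 0.2353 -0.3117  0.217 ] track a,b [-0.2491 -0.4006]
toolx ang 53.55 tooly ang -36.45 z [ 0.002 -0.002 -1.   ]
q [-0.924  0.016 -0.232  1.32   0.     1.283] F [ 0.81  0.26 -0.1 ] Ftrack [0.7  0.47] w 0.0856
```

Call:
move_arm(
  series=[
    [[2.4, 3.4, 0, 0, 0, 8, 1], [2.4, 3.4, 0, 0, 0, 8, 1], [2.4, 3.4, 0, 0, 0, 8, 1], [2.4, 3.4, 0, 0, 0, 8, 1], [2.4, 3.4, 0, 0, 0, 8, 1]],
  ],
)

```text
clock: 2.1
eef_pos: [0.3591, -0.1343, 0.2185]
tool_rot: [0.674, 0.738, 0.002, 0.004]
ft_force: [1.2, -0.5, -0.5]
grip_width: 0.0852
```

Call:
move_arm(
  series=[
    [[2.4, 3.4, -1, 0, 0, 8, 0.7], [2.4, 3.4, -1, 0, 0, 8, 0.7], [2.4, 3.4, -1, 0, 0, 8, 0.7], [2.4, 3.4, -1, 0, 0, 8, 0.7], [2.4, 3.4, -1, 0, 0, 8, 0.7]],
  ],
)

```text
clock: 2.6
eef_pos: [0.485, 0.0439, 0.17]
tool_rot: [0.367, 0.93, 0.005, 0.007]
ft_force: [1.0, -0.4, -0.2]
grip_width: 0.0596
```

```bash
python3 st.py
```

```text
t 2.6 p [0.485  0.0439 0.17  ] track a,b [-0.1094  0.0109]
toolx ang 136.99 tooly ang 47.0 z [ 0.016  0.005 -1.   ]
q [ 0.088  0.221 -0.12   1.213  0.004  0.838] F [ 1.01 -0.43 -0.22] Ftrack [ 1.09 -0.13] w 0.0596
```

Call:
move_arm(
  series=[
    [[1.6, 2.3, -1, 0, 0.4, 7, 0.7], [1.6, 2.3, -1, -0.1, 0.4, 7, 0.7], [1.6, 2.2, -1, -0.1, 0, 7, 0.7], [0.0, 0, 0, 0, 0, 5.5, 0.7], [0, 0, 0, 0, 0, 0, 0.7]],
  ],
)

```text
clock: 3.1
eef_pos: [0.5367, 0.121, 0.1358]
tool_rot: [0.129, 0.992, 0.002, -0.001]
ft_force: [0.3, -1.0, 0.9]
grip_width: 0.0597
```

```bash
python3 st.py; python3 - <<'E'
from workcell import bot
from h import *
from scipy.spatial.transform import Rotation as R
o=bot.get_obs(); p,d=bot.camera('wrist'); i=bot.camera_info('wrist')
T=np.eye(4);T[:3,:3]=R.from_quat(o['tool_rot']).as_matrix();T[:3,3]=o['eef_pos']
print(i)
W=cloud(bot,'wrist',d,T@i['tool_from_camera']); np.save('wristW.npy',W)
cv2.imwrite('pics/w1.png',p[:,:,::-1])
r=bot.find_in('wrist','lock_grip'); print(r)
yaw=-.285; O=np.array([.5869,.0027]); ux=np.array([np.cos(yaw),np.sin(yaw)]); uy=np.array([-ux[1],ux[0]])
Q=W.reshape(-1,3); Q=Q[np.isfinite(Q).all(1)]; a=(Q[:,:2]-O)@ux;b=(Q[:,:2]-O)@uy;z=Q[:,2]
m=(z>.09)&(z<.104)&(a<-.06)&(a>-.13)&(b>.06)&(b<.12)
print(m.sum(),np.percentile(a[m],[2,50,98]),np.percentile(b[m],[2,50,98]),np.median(z[m]))
E
```

```text
t 3.1 p [0.5367 0.121  0.1358] track a,b [-0.0814  0.0994]
toolx ang 165.18 tooly ang 75.18 z [-0.002  0.004 -1.   ]
q [0.219 0.38  0.009 1.201 0.005 0.478] F [ 0.34 -1.01  0.93] Ftrack [ 0.61 -0.88] w 0.0597
{'vfov': 64.75804677059176, 'cx': 318.8284876694617, 'cy': 238.81775687677563, 'tool_from_camera': array([[ 5.29808037e-04, -9.57103527e-01, -2.89745679e-01,
         7.39849236e-02],
       [ 9.99999314e-01,  8.09734749e-04, -8.46232844e-04,
        -5.08352018e-04],
       [ 1.04454958e-03, -2.89745032e-01,  9.57103299e-01,
        -1.67462596e-01],
       [ 0.00000000e+00,  0.00000000e+00,  0.00000000e+00,
         1.00000000e+00]])}
[{'at': [0.5447, 0.1087, 0.0562], 'confidence': 0.6}]
861 [-0.09260086 -0.08290227 -0.07012415] [0.08239113 0.08810537 0.09364366] 0.10050369331190565
```

View pics/w1.png

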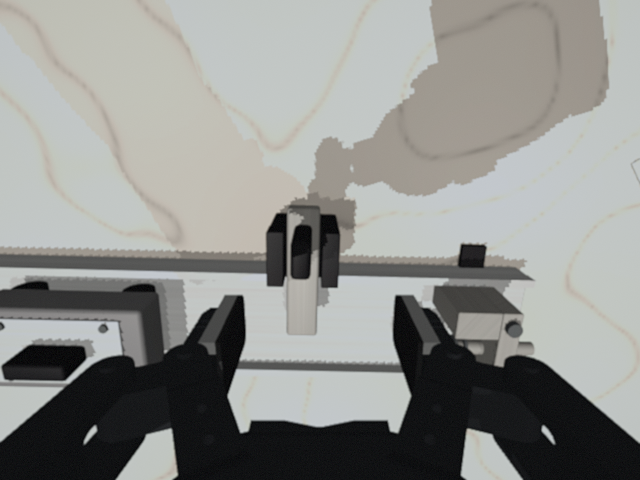

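Call:
move_arm(
  series=[
    [[-0.3, -1.1, -1.3, 0, 0, -1.5, 0.7], [0, 0, -1.5, 0, 0, 0, 0.7], [0, 0, -1.5, 0, 0, 0, 0.7], [0, 0, -1.5, 0, 0, 0, 0.7], [0, 0, -0.7, 0, 0, 0, 0.7]],
  ],
)

```text
clock: 3.7
eef_pos: [0.5347, 0.1061, 0.0738]
tool_rot: [0.151, 0.989, 0.003, 0.003]
ft_force: [-0.9, 0.0, 0.1]
grip_width: 0.0596
```

```bash
python3 st.py; python3 - <<'E'
from workcell import bot
import cv2
p,d=bot.camera('wrist'); cv2.imwrite('pics/w2.png',p[:,:,::-1])
E
```

```text
t 3.7 p [0.5347 0.1061 0.0738] track a,b [-0.0792  0.0846]
toolx ang 162.63 tooly ang 72.64 z [ 0.007  0.006 -1.   ]
q [ 0.193  0.416 -0.11   1.037  0.004  0.496] F [-0.9   0.03  0.07] Ftrack [-0.87 -0.23] w 0.0596
```

View pics/w2.png

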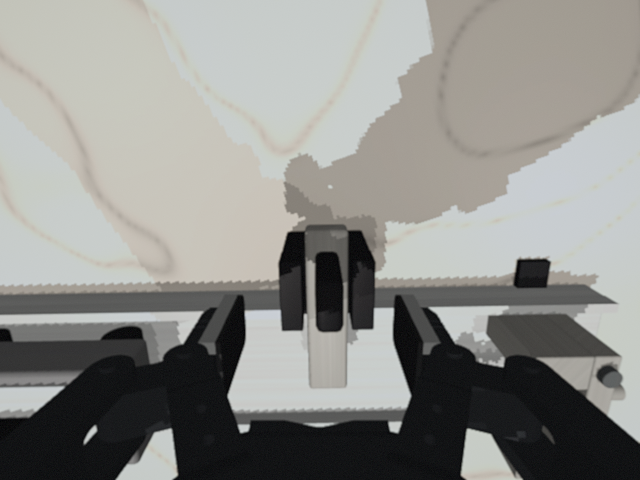

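Call:
move_arm(
  series=[
    [[-0.1, 0.4, -0.4, -0.3, 0.4, 1, 0.7], [0, 0, 0, 0, 0, 0, 0.1], [0, 0, 0, 0, 0, 0, 0], [0, 0, 0, 0, 0, 0, 0], [0, 0, 0, 0, 0, 0, 0]],
  ],
)

```text
clock: 4.25
eef_pos: [0.5348, 0.1104, 0.0717]
tool_rot: [0.143, 0.99, 0.001, 0.001]
ft_force: [-0.1, 1.0, -2.3]
grip_width: 0.0094
```

```bash
python3 st.py
```

```text
t 4.25 p [0.5348 0.1104 0.0717] track a,b [-0.0803  0.0887]
toolx ang 163.6 tooly ang 73.6 z [ 0.002  0.001 -1.   ]
q [ 2.030e-01  4.240e-01 -1.040e-01  1.041e+00  1.000e-03  4.890e-01] F [-0.13  1.01 -2.3 ] Ftrack [-0.41  0.93] w 0.0094
```

Call:
move_arm(
  series=[
    [[-0.67, 0.2, 0, 0, 0, 0, 0], [-0.67, 0.2, 0, 0, 0, 0, 0], [-0.67, 0.2, 0, 0, 0, 0, 0], [-0.67, 0.2, 0, 0, 0, 0, 0], [-0.67, 0.2, 0, 0, 0, 0, 0]],
  ],
)

```text
clock: 4.75
eef_pos: [0.5004, 0.1205, 0.0716]
tool_rot: [0.143, 0.99, 0.0, 0.003]
ft_force: [2.0, -1.5, -2.3]
grip_width: 0.0093
```

```bash
python3 st.py
```

```text
t 4.75 p [0.5004 0.1205 0.0716] track a,b [-0.1161  0.0888]
toolx ang 163.54 tooly ang 73.54 z [ 0.005  0.    -1.   ]
q [ 2.370e-01  3.660e-01 -1.930e-01  1.006e+00 -1.000e-03  5.240e-01] F [ 2.02 -1.52 -2.3 ] Ftrack [ 2.36 -0.89] w 0.0093
```

Call:
move_arm(
  series=[
    [[-0.29, 0.08, 0, 0, 0, 0, 0], [-0.29, 0.08, 0, 0, 0, 0, 0], [-0.19, 0.06, 0, 0, 0, 0, 0], [-0.19, 0.06, 0, 0, 0, 0, 0], [-0.19, 0.06, 0, 0, 0, 0, 0]],
  ],
)

```text
clock: 5.25
eef_pos: [0.4957, 0.1219, 0.0717]
tool_rot: [0.144, 0.99, -0.002, 0.011]
ft_force: [6.8, -1.7, -7.5]
grip_width: 0.0093
```

```bash
python3 st.py
```

```text
t 5.25 p [0.4957 0.1219 0.0717] track a,b [-0.1211  0.0888]
toolx ang 163.44 tooly ang 73.44 z [ 0.022 -0.007 -1.   ]
q [ 0.249  0.348 -0.222  0.982 -0.012  0.538] F [ 6.81 -1.67 -7.47] Ftrack [7.01 0.31] w 0.0093
```

Call:
move_arm(
  series=[
    [[-0.3, 0.09, 0, 0, -0.5, 0, 0], [-0.3, 0.09, 0, 0, 0, 0, 0], [-0.3, 0.09, 0, 0, 0, 0, 0], [0, 0, 0, 0, 0, 0, 0], [0, 0, 0, 0, 0, 0, 0]],
  ],
)

```text
clock: 5.75
eef_pos: [0.4965, 0.1217, 0.0717]
tool_rot: [0.146, 0.989, -0.003, 0.025]
ft_force: [2.5, 0.1, -1.8]
grip_width: 0.0099
```

```bash
python3 st.py
```

```text
t 5.75 p [0.4965 0.1217 0.0717] track a,b [-0.1202  0.0888]
toolx ang 163.22 tooly ang 73.22 z [ 0.049 -0.013 -0.999]
q [ 0.257  0.331 -0.248  0.947 -0.026  0.549] F [ 2.53  0.06 -1.77] Ftrack [2.41 0.77] w 0.0099
```

Call:
move_arm(
  series=[
    [[0, 0, 0, 0, 0, 0, 0.6], [0, 0, 0, 0, 0, 0, 0.6], [0, 0, 0, 0, 0, 0, 0.6], [0, 0, 2, 0, 0, 0, 0.6], [0, 0, 4, 0, 0, 0, 0.6]],
  ],
)

```text
clock: 6.25
eef_pos: [0.4895, 0.1208, 0.1279]
tool_rot: [0.146, 0.989, -0.006, 0.018]
ft_force: [0.2, 0.3, 0.0]
grip_width: 0.0509
```

```bash
python3 st.py
```

```text
t 6.25 p [0.4895 0.1208 0.1279] track a,b [-0.1267  0.086 ]
toolx ang 163.27 tooly ang 73.26 z [ 0.034 -0.016 -0.999]
q [ 0.258  0.275 -0.164  1.103 -0.024  0.55 ] F [0.19 0.27 0.01] Ftrack [0.11 0.32] w 0.0509
```

Call:
move_arm(
  series=[
    [[0, -1, 3, 0, 0, 8, 0.3], [0.2, -2.5, 3, 0, 0, 8, 0], [0.4, -2.9, 0, 0, 0, 8, 0], [0.4, -2.9, 0, 0, 0, 8, 0], [0.4, -2.9, 0, 0, 0, 8, 0]],
  ],
)

```text
clock: 6.75
eef_pos: [0.5059, 0.0001, 0.1981]
tool_rot: [-0.22, 0.975, 0.003, 0.025]
ft_force: [1.0, -0.3, -0.1]
grip_width: 0.0002
```

Call:
move_arm(
  series=[
    [[0.5, -3, 0, 0, 0, 8, 0], [0.5, -3, 0, 0, 0, 8, 0], [0.5, -3, 0, 0, 0, 8, 0], [0.5, -3, 0, 0, 0, 8, 0], [0.5, -3, 0, 0, 0, 8, 0]],
  ],
)

```text
clock: 7.25
eef_pos: [0.53, -0.155, 0.2001]
tool_rot: [-0.553, 0.833, 0.012, 0.023]
ft_force: [0.1, 0.7, 0.6]
grip_width: 0.0
```

```bash
python3 st.py; python3 - <<'E'
from workcell import bot
from h import *
p,d=bot.camera('top'); W=cloud(bot,'top',d); np.save('topW.npy',W)
c=np.clip(p[160:300,220:440].astype(float)*1.8,0,255).astype(np.uint8)
cv2.imwrite('pics/top2.png',cv2.resize(c,None,fx=3.6,fy=3.6,interpolation=cv2.INTER_CUBIC)[:,:,::-1])
E
sed -i "s/\['scene','top'\]/['top']/" fit.py; python3 fit.py
```

```text
t 7.25 p [ 0.53   -0.155   0.2001] track a,b [-0.0103 -0.1673]
toolx ang -112.8 tooly ang 157.18 z [ 0.026  0.045 -0.999]
q [-0.315  0.338  0.117  1.339  0.051 -1.487] F [0.14 0.74 0.6 ] Ftrack [-0.08  0.75] w 0.0
top yaw -0.32663171856082757 [-0.01707081 -0.04800396] [0.01712966 0.04268373] width 0.09255105408734823
 track b [-0.22650626  0.26507384] -0.23152827309896218 0.26829730804157853
  cart top 899 a [-0.0284  0.0009  0.0336] b [-0.1395 -0.0807 -0.0243] z 0.0703
  fin 6401 a [-0.0582 -0.0202  0.0268] b [-0.2275 -0.1731 -0.1399] z 0.6691
  stop 328 a [-0.0477 -0.0106  0.0306] b [0.1924 0.2198 0.2354] z 0.0762
  grip 56 a [-0.1382 -0.1266 -0.1157] b [0.0761 0.0813 0.0878] z 0.0985
  guide 381 a [-0.1459 -0.081  -0.054 ] b [0.0602 0.0818 0.1082] z 0.0588
 c [0.58782912 0.00503285] origin using track ends mid [0.58731081 0.00350277]
```

View pics/top2.png

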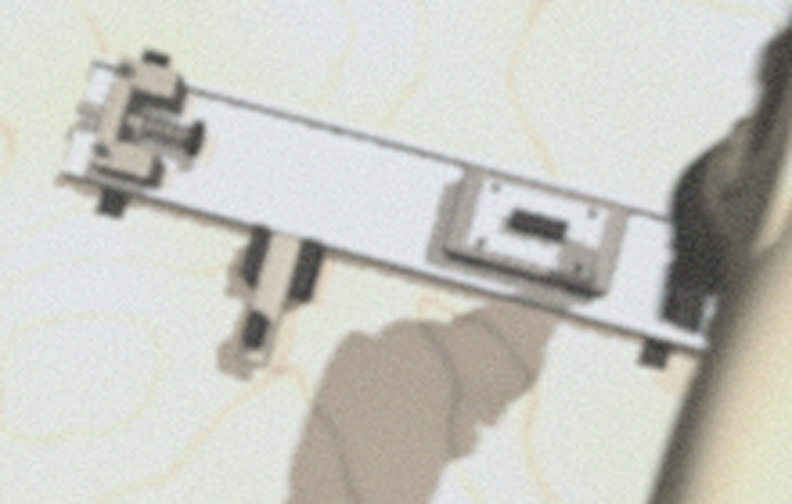

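Call:
move_arm(
  series=[
    [[0.5, -2, -2, 0, 0, 6.5, 0], [0, 0, -3.5, 3.4, -0.6, 0, 0], [0, 0, -3.5, 3.4, -0.7, 0, 0], [0, 0, -2.5, 0, 0, 0, 0], [0, 0, 0, 0, 0, 0, 0]],
  ],
)

```text
clock: 7.8
eef_pos: [0.5367, -0.1825, 0.0834]
tool_rot: [-0.596, 0.798, 0.051, 0.07]
ft_force: [-0.7, -0.2, 0.3]
grip_width: 0.0001
```

```bash
python3 st.py
```

```text
t 7.8 p [ 0.5367 -0.1825  0.0834] track a,b [ 0.0039 -0.1919]
toolx ang -106.44 tooly ang 163.54 z [ 0.051  0.165 -0.985]
q [-0.427  0.469 -0.012  1.113  0.173 -1.713] F [-0.66 -0.15  0.28] Ftrack [-0.59 -0.33] w 0.0001
```

Call:
move_arm(
  series=[
    [[-0.4, 0.2, -1.2, 0, 0, 0, 0], [0, 0, -1, 0, 0, 0, 0], [0, 0, -0.6, 0, 0, 0, 0], [0, 0, -0.3, 0, 0, 0, 0], [0, 0, 0, 0, 0, 0, 0]],
  ],
)

```text
clock: 8.3
eef_pos: [0.5355, -0.1802, 0.0558]
tool_rot: [-0.597, 0.798, 0.049, 0.072]
ft_force: [0.1, -0.1, 0.4]
grip_width: 0.0003
```

```bash
python3 st.py;  python3 - <<'E'
from workcell import bot
from h import *
p,d=bot.camera('scene')
c=np.clip(p[200:330,200:420].astype(float)*1.8,0,255).astype(np.uint8)
cv2.imwrite('pics/s3.png',cv2.resize(c,None,fx=3.6,fy=3.6,interpolation=cv2.INTER_CUBIC)[:,:,::-1])
E
```

```text
t 8.3 p [ 0.5355 -0.1802  0.0558] track a,b [ 0.0021 -0.19  ]
toolx ang -106.36 tooly ang 163.57 z [ 0.056  0.163 -0.985]
q [-0.424  0.487 -0.061  1.039  0.173 -1.71 ] F [ 0.07 -0.14  0.41] Ftrack [ 0.11 -0.12] w 0.0003
```

View pics/s3.png

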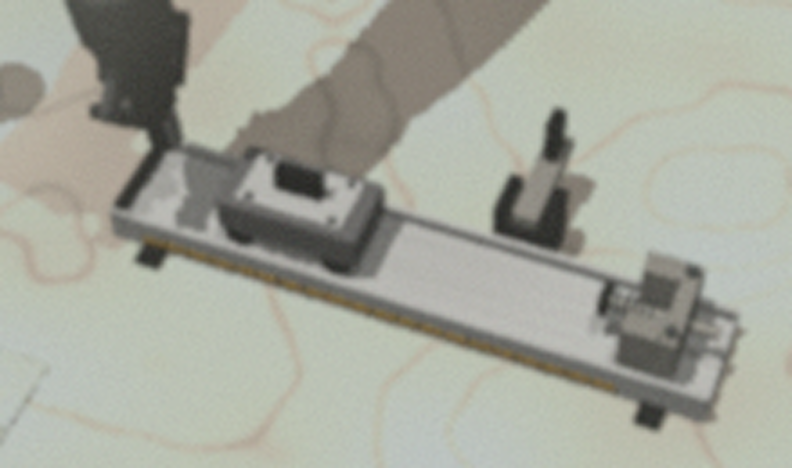

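Call:
move_arm(
  series=[
    [[0.1, 1, -0.3, 0, 0, 0, 0], [0.2, 1, 0, 0, 0, 0, 0], [0.2, 0.8, 0, 0, 0, 0, 0], [0.2, 0.7, 0, 0, 0, 0, 0], [0.15, 0.5, 0, 0, 0, 0, 0]],
  ],
)

```text
clock: 8.85
eef_pos: [0.5463, -0.1371, 0.0548]
tool_rot: [-0.597, 0.798, 0.047, 0.073]
ft_force: [-1.2, -0.3, -0.2]
grip_width: 0.0001
```

```bash
python3 st.py
```

```text
t 8.85 p [ 0.5463 -0.1371  0.0548] track a,b [ 0.0003 -0.1456]
toolx ang -106.31 tooly ang 163.57 z [ 0.06   0.162 -0.985]
q [-0.347  0.472 -0.089  1.008  0.174 -1.632] F [-1.17 -0.27 -0.21] Ftrack [-1.05 -0.58] w 0.0001
```

Call:
move_arm(
  series=[
    [[0.2, 0.7, -0.3, 0, 0, 0, 0], [0.28, 0.96, -0.1, 0, 0, 0, 0], [0.28, 0.96, 0, 0, 0, 0, 0], [0.28, 0.96, 0, 0, 0, 0, 0], [0.28, 0.96, 0, 0, 0, 0, 0]],
  ],
)

```text
clock: 9.35
eef_pos: [0.5605, -0.0882, 0.0504]
tool_rot: [-0.597, 0.798, 0.047, 0.073]
ft_force: [0.1, -0.5, 0.4]
grip_width: -0.0002
```

```bash
python3 st.py;  python3 - <<'E'
from workcell import bot
from h import *
p,d=bot.camera('scene')
c=np.clip(p[200:330,200:420].astype(float)*1.8,0,255).astype(np.uint8)
cv2.imwrite('pics/s4.png',cv2.resize(c,None,fx=3.6,fy=3.6,interpolation=cv2.INTER_CUBIC)[:,:,::-1])
E
```

```text
t 9.35 p [ 0.5605 -0.0882  0.0504] track a,b [ 0.0002 -0.0946]
toolx ang -106.33 tooly ang 163.55 z [ 0.06   0.161 -0.985]
q [-0.255  0.472 -0.102  0.979  0.172 -1.538] F [ 0.06 -0.52  0.43] Ftrack [ 0.2  -0.48] w -0.0002
```

View pics/s4.png

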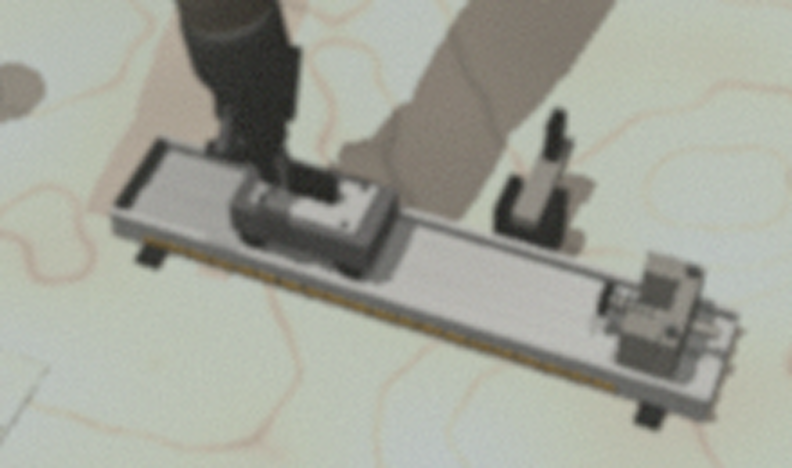

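```bash
python3 - <<'E'
from workcell import bot
from h import *
from scipy.spatial.transform import Rotation as R
o=bot.get_obs(); p,d=bot.camera('wrist'); i=bot.camera_info('wrist')
T=np.eye(4);T[:3,:3]=R.from_quat(o['tool_rot']).as_matrix();T[:3,3]=o['eef_pos']
np.save('wristW.npy',cloud(bot,'wrist',d,T@i['tool_from_camera']))
cv2.imwrite('pics/w5.png',p[:,:,::-1])
for n in ['scene','top']:
    p,d=bot.camera(n); np.save(n+'W.npy',cloud(bot,n,d))
    cv2.imwrite(f'pics/{n}5.png',cv2.resize(np.clip(p[150:310,200:440].astype(float)*1.8,0,255).astype(np.uint8),None,fx=3.3,fy=3.3,interpolation=cv2.INTER_CUBIC)[:,:,::-1])
yaw=-.285; O=np.array([.5869,.0027]); ux=np.array([np.cos(yaw),np.sin(yaw)]); uy=np.array([-ux[1],ux[0]])
for n in ['scene','top','wrist']:
    Q=np.load(n+'W.npy').reshape(-1,3); Q=Q[np.isfinite(Q).all(1)]; a=(Q[:,:2]-O)@ux;b=(Q[:,:2]-O)@uy;z=Q[:,2]
    m=(z>.066)&(z<.0735)&(abs(a)<.06)&(b>-.2)&(b<.05)
    if m.sum(): print(n,m.sum(),np.percentile(a[m],[1,50,99]),np.percentile(b[m],[1,50,99]),cv2.minAreaRect((np.c_[a,b][m]*1000).astype(np.float32)))
print(bot.get_obs()['clock'])
E
```

```text
scene 400 [-0.03210552  0.01422016  0.03455121] [-0.11996979 -0.04545199 -0.00235428] ((1.2744293212890625, -61.32265090942383), (69.85083770751953, 119.9207992553711), 0.12480597198009491)
top 653 [-0.03169138 -0.00577732  0.03100956] [-0.09432937 -0.04112046 -0.00136571] ((-0.12575149536132812, -48.85139465332031), (64.3040771484375, 97.21268463134766), 0.06461411714553833)
wrist 10946 [-0.02992578  0.00256444  0.03223263] [-0.12497534 -0.11076938 -0.07227136] ((1.119272232055664, -96.18450927734375), (64.36529541015625, 59.228660583496094), 0.20992764830589294)
9.55
```

View pics/w5.png

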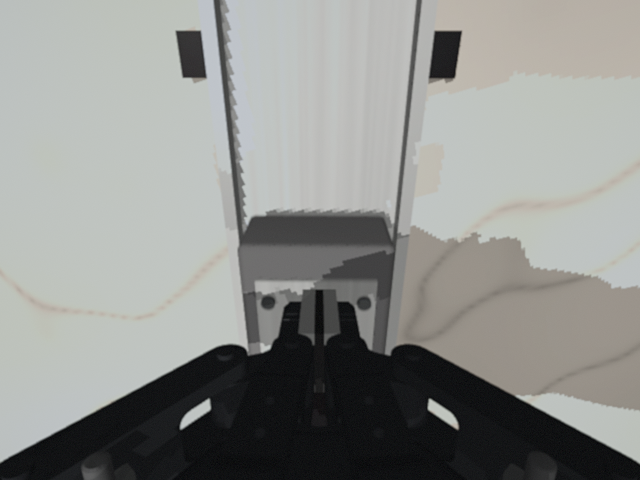

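View pics/top5.png

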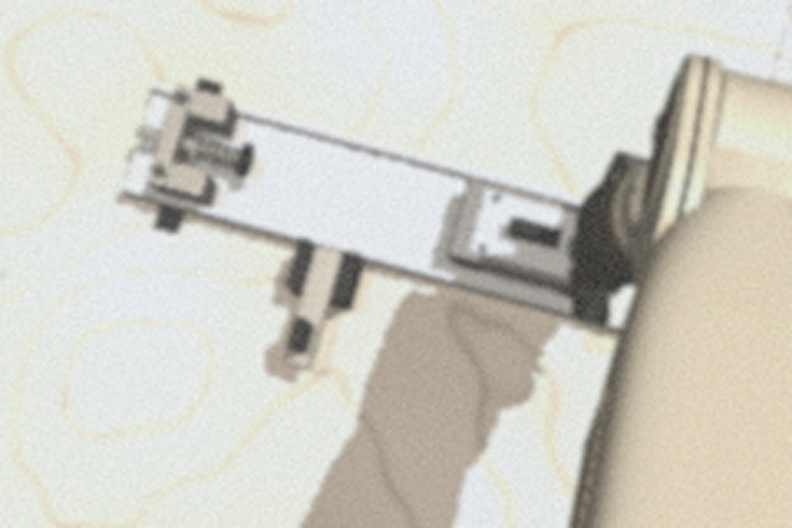

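```bash
python3 - <<'E'
import numpy as np
yaw=-.285; O=np.array([.5869,.0027]); ux=np.array([np.cos(yaw),np.sin(yaw)]); uy=np.array([-ux[1],ux[0]])
W=np.load('wristW.npy')
for u in (270,308,320,332):
  print('col',u)
  for v in range(190,420,10):
    q=W[v,u]; print(v,np.round([(q[:2]-O)@ux,(q[:2]-O)@uy,q[2]],4))
E
```

```text
col 270
190 [ 0.025  -0.131   0.0215]
200 [ 0.0254 -0.1253  0.0206]
210 [ 0.0255 -0.1204  0.0222]
220 [ 0.0224 -0.1248  0.0446]
230 [ 0.0211 -0.1244  0.0545]
240 [ 0.0197 -0.1252  0.0657]
250 [ 0.0191 -0.1233  0.0707]
260 [ 0.0194 -0.1187  0.0706]
270 [ 0.0198 -0.1137  0.0702]
280 [ 0.0197 -0.1102  0.0722]
290 [ 0.02   -0.1052  0.0722]
300 [ 0.0198 -0.1021  0.0749]
310 [ 0.0202 -0.0967  0.0744]
320 [ 0.0208 -0.0902  0.073 ]
330 [ 0.0212 -0.0842  0.0724]
340 [ 0.0215 -0.0787  0.0726]
350 [ 0.0131 -0.118   0.1207]
360 [ 0.0124 -0.1191  0.1257]
370 [ 0.012  -0.119   0.1291]
380 [ 0.0101 -0.1271  0.14  ]
390 [ 0.0097 -0.127   0.1428]
400 [ 0.0095 -0.1263  0.1449]
410 [ 0.009  -0.1275  0.1484]
col 308
190 [ 0.0058 -0.1309  0.0209]
200 [ 0.0059 -0.1252  0.0201]
210 [ 0.006  -0.1198  0.0203]
220 [ 0.005  -0.1246  0.044 ]
230 [ 0.0046 -0.1247  0.0549]
240 [ 0.0042 -0.1249  0.0648]
250 [ 0.0041 -0.123   0.0699]
260 [ 0.0041 -0.1186  0.0703]
270 [ 0.0042 -0.114   0.0704]
280 [ 0.0042 -0.11    0.0717]
290 [ 0.0039 -0.1101  0.079 ]
300 [ 0.0036 -0.1112  0.0872]
310 [ 0.0033 -0.1125  0.0949]
320 
[... 991 characters left out ...]
4]
col 332
190 [-0.0063 -0.1308  0.0206]
200 [-0.0064 -0.1254  0.0204]
210 [-0.0065 -0.1198  0.0203]
220 [-0.0059 -0.125   0.0449]
230 [-0.0058 -0.1244  0.0542]
240 [-0.0056 -0.1248  0.0646]
250 [-0.0055 -0.1232  0.0701]
260 [-0.0055 -0.1189  0.0706]
270 [-0.0056 -0.115   0.0719]
280 [-0.0057 -0.1102  0.072 ]
290 [-0.0055 -0.11    0.0788]
300 [-0.0054 -0.1109  0.0866]
310 [-0.0052 -0.1126  0.0949]
320 [-0.0051 -0.1131  0.1011]
330 [-0.0049 -0.1147  0.108 ]
340 [-0.0047 -0.1175  0.1157]
350 [-0.0046 -0.1181  0.1205]
360 [-0.0045 -0.1181  0.1245]
370 [-0.0044 -0.1188  0.1288]
380 [-0.0044 -0.1194  0.1327]
390 [-0.0043 -0.118   0.1346]
400 [-0.0048 -0.1019  0.1241]
410 [-0.0049 -0.098   0.1244]
```

View pics/scene5.png

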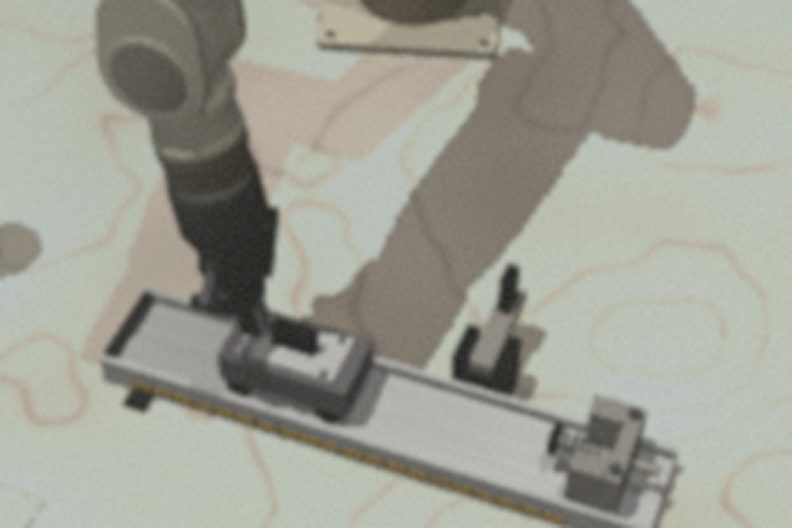

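```bash
python3 - <<'E'
from workcell import bot
import numpy as np
i=bot.camera_info('wrist');C=np.linalg.inv(i['tool_from_camera']);f=240/np.tan(np.radians(i['vfov']/2))
for x in (0,.011):
  for z in (0,-.01,-.02,-.03):
    q=C@[x,0,z,1]; print(x,z,i['cx']+f*q[0]/q[2],i['cy']+f*q[1]/q[2])
o=bot.get_obs();print(o['ft_force'],o['ft_torque'],o['tau'])
E
```

```text
0 0 318.453282184753 285.8764305078058
0 -0.01 318.43176321393673 294.83628863690865
0 -0.02 318.40771083330606 304.8509831108401
0 -0.03 318.38064967640196 316.11844235602604
0.011 0 318.4596320892846 264.3971982829126
0.011 -0.01 318.43806855652946 272.3088465745162
0.011 -0.02 318.41391582055707 281.17047210048383
0.011 -0.03 318.38667775456753 291.16410351050234
[-0.01340066 -0.82241654 -0.15246848] [-0.18754391  0.02495506 -0.05074193] [ 3.70350005e-01 -4.49299192e+01  2.21301448e+01 -1.36545631e-01
  5.82150947e-01  7.84454023e-03]
```

```bash
python3 - <<'E'
from workcell import bot
import numpy as np
i=bot.camera_info('scene');C=np.linalg.inv(i['cam_to_world']);f=240/np.tan(np.radians(i['vfov']/2))
for p in ([.5355,-.1802,.0558],[.5355,-.1802,.0758],[.5355,-.1802,.03],[.5605,-.0882,.0504],[.5605,-.0882,.072]):
    q=C@(p+[1]); u,v=i['cx']+f*q[0]/q[2],i['cy']+f*q[1]/q[2]; print(p,u,v,'crop',(u-200)*3.6,(v-200)*3.6)
E
```

```text
[0.5355, -0.1802, 0.0558] 248.93389004673264 246.0564909560014 crop 176.16200416823753 165.80336744160505
[0.5355, -0.1802, 0.0758] 248.26614824262396 241.46991022257248 crop 173.75813367344625 149.29167680126093
[0.5355, -0.1802, 0.03] 249.77626264485536 251.8425745966319 crop 179.1945455214793 186.63326854787482
[0.5605, -0.0882, 0.0504] 279.2848745535101 255.96139678379427 crop 285.4255483926365 201.4610284216594
[0.5605, -0.0882, 0.072] 278.8816474791864 251.05040716280826 crop 283.97393092507116 183.78146578610972
```

Call:
move_arm(
  series=[
    [[0, 0, 3, 0, 0, 0, 0], [-0.7, -2.3, 1, 0, 0, 0, 0], [-0.7, -2.3, 0, 0, 0, 0, 0], [-0.7, -2.3, 0, 0, 0, 0, 0], [-0.6, -2.0, 0, 0, 0, 0, 0]],
  ],
)

```text
clock: 10.05
eef_pos: [0.5324, -0.1793, 0.0921]
tool_rot: [-0.599, 0.796, 0.047, 0.072]
ft_force: [-0.2, 0.7, -0.2]
grip_width: 0.0
```

```bash
python3 st.py; python3 - <<'E'
from workcell import bot
from h import *
from scipy.spatial.transform import Rotation as R
o=bot.get_obs(); p,d=bot.camera('wrist'); i=bot.camera_info('wrist')
T=np.eye(4);T[:3,:3]=R.from_quat(o['tool_rot']).as_matrix();T[:3,3]=o['eef_pos']
Wt=cloud(bot,'wrist',d,i['tool_from_camera'])
W=cloud(bot,'wrist',d,T@i['tool_from_camera'])
for u in (305,332):
  for v in range(240,330,6): print(u,v,np.round(Wt[v,u],4),W[v,u,2].round(3))
cv2.imwrite('pics/w6.png',p[:,:,::-1])
yaw=-.285; O=np.array([.5869,.0027]); ux=np.array([np.cos(yaw),np.sin(yaw)]); uy=np.array([-ux[1],ux[0]])
Q=W.reshape(-1,3); Q=Q[np.isfinite(Q).all(1)]; a=(Q[:,:2]-O)@ux;b=(Q[:,:2]-O)@uy;z=Q[:,2]
m=(z>.066)&(z<.0735)&(abs(a)<.045)&(b>-.2)&(b<.05)
if m.sum()>9: print('cart top a,b',np.percentile(a[m],[1,99]),np.percentile(b[m],[1,99]))
p,d=bot.camera('scene')
cv2.imwrite('pics/s6.png',cv2.resize(np.clip(p[200:330,200:420].astype(float)*1.8,0,255).astype(np.uint8),None,fx=3.6,fy=3.6,interpolation=cv2.INTER_CUBIC)[:,:,::-1])
E
```

```text
t 10.05 p [ 0.5324 -0.1793  0.0921] track a,b [-0.0011 -0.19  ]
toolx ang -106.08 tooly ang 163.8 z [ 0.059  0.161 -0.985]
q [-0.425  0.444 -0.026  1.113  0.172 -1.715] F [-0.21  0.68 -0.24] Ftrack [-0.39  0.59] w 0.0
305 240 [ 0.001  -0.009   0.0723] 0.021
305 246 [-0.0039 -0.0091  0.0745] 0.019
305 252 [nan nan nan] nan
305 258 [-0.0125 -0.0092  0.0747] 0.021
305 264 [-0.0167 -0.0092  0.0743] 0.022
305 270 [-0.0218 -0.0093  0.0762] 0.021
305 276 [-0.0266 -0.0094  0.0769] 0.021
305 282 [-0.0312 -0.0095  0.0771] 0.022
305 288 [-0.0367 -0.0096  0.0792] 0.02
305 294 [ 0.0115 -0.0052 -0.0338] 0.123
305 300 [ 0.0114 -0.005  -0.0386] 0.128
305 306 [ 0.0116 -0.0048 -0.0439] 0.133
305 312 [ 0.0119 -0.0046 -0.049 ] 0.138
305 318 [ 0.0113 -0.0045 -0.0522] 0.142
305 324 [ 0.011  -0.0044 -0.0558] 0.145
332 240 [0.0014 0.0089 0.0711] 0.022
332 246 [-0.0033  0.009   0.0726] 0.021
332 252 [-0.0081  0.0091  0.0743] 0.02
332 258 [-0.0123  0.0091  0.074 ] 0.021
332 264 [-0.0169  0.0092  0.0747] 0.021
332 270 [-0.0215  0.0092  0.0753] 0.021
332 276 [-0.0261  0.0093  0.0758] 0.022
332 282 [-0.0314  0.0094  0.0778] 0.021
332 288 [-0.0366  0.0095  0.079 ] 0.02
332 294 [ 0.0114  0.0053 -0.0335] 0.123
332 300 [ 0.0117  0.0051 -0.0393] 0.129
332 306 [ 0.0117  0.0049 -0.0442] 0.134
332 312 [ 0.0117  0.0048 -0.0487] 0.138
332 318 [ 0.0115  0.0046 -0.0526] 0.142
332 324 [ 0.0115  0.0045 -0.0566] 0.146
cart top a,b [-0.00623544  0.00242819] [-0.09685022 -0.06634308]
```

View pics/w6.png

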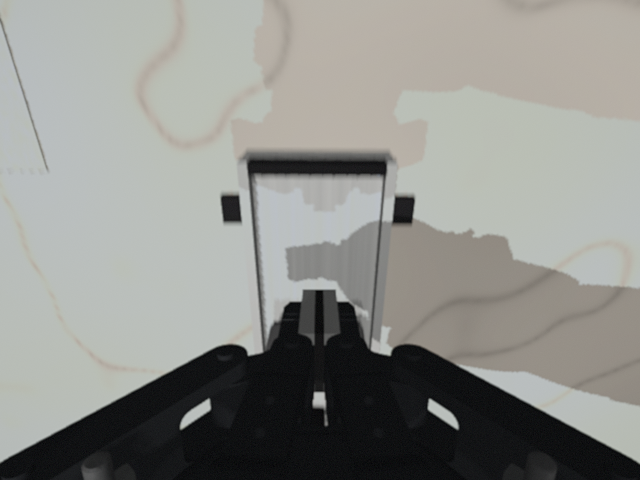

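View pics/s6.png

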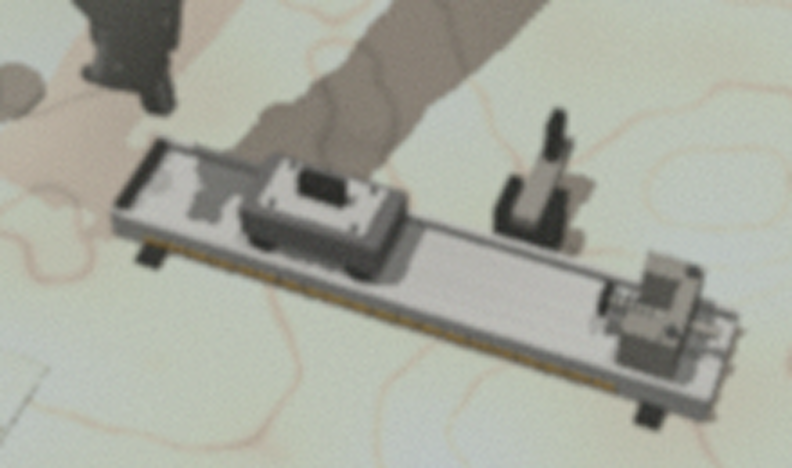

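```bash
python3 - <<'E'
from workcell import bot
from h import *
yaw=-.285; O=np.array([.5869,.0027]); ux=np.array([np.cos(yaw),np.sin(yaw)]); uy=np.array([-ux[1],ux[0]])
for n in ['scene','top']:
    p,d=bot.camera(n); Q=cloud(bot,n,d).reshape(-1,3); Q=Q[np.isfinite(Q).all(1)]; a=(Q[:,:2]-O)@ux;b=(Q[:,:2]-O)@uy;z=Q[:,2]
    for nm,m in dict(grip=(z>.08)&(z<.11)&(a<-.06)&(a>-.16)&(b>.06)&(b<.13), bar=(z>.045)&(z<.066)&(a>-.1)&(a<.05)&(abs(b-.09)<.009),cart=(z>.066)&(z<.074)&(abs(a)<.05)&(b>-.2)&(b<.1)).items():
        print(n,nm,m.sum(),np.percentile(a[m],[2,50,98]).round(4),np.percentile(b[m],[2,50,98]).round(4),z[m].max().round(4))
print(bot.get_obs()['clock'])
E
```

```text
scene grip 47 [-0.1324 -0.1163 -0.1089] [0.0843 0.0897 0.0948] 0.1043
scene bar 107 [-0.0995 -0.0693 -0.0474] [0.0814 0.0902 0.0988] 0.0658
scene cart 484 [-0.0295  0.0094  0.034 ] [-0.1189 -0.0559 -0.0025] 0.074
top grip 52 [-0.1337 -0.1225 -0.1117] [0.0842 0.0893 0.0952] 0.1039
top bar 135 [-0.0989 -0.0754 -0.0508] [0.0816 0.0902 0.0986] 0.0637
top cart 914 [-0.0312 -0.002   0.0303] [-0.1182 -0.0621 -0.0024] 0.074
10.25
```

Call:
move_arm(
  series=[
    [[0.1, 0.2, -2, 0, 0, 0, 0], [0, 0, -2, 0, 0, 0, 0], [0, 0, -1.5, 0, 0, 0, 0], [0, 0, -1, 0, 0, 0, 0], [0, 0, -0.3, 0, 0, 0, 0]],
  ],
)

```text
clock: 10.75
eef_pos: [0.5354, -0.1724, 0.0226]
tool_rot: [-0.6, 0.795, 0.047, 0.074]
ft_force: [0.5, -1.0, 0.6]
grip_width: 0.0001
```

```bash
cat > look.py <<'E'
import sys
from workcell import bot
from h import *
p,d=bot.camera('scene')
cv2.imwrite(f'pics/{sys.argv[1]}.png',cv2.resize(np.clip(p[200:330,200:420].astype(float)*1.8,0,255).astype(np.uint8),None,fx=3.6,fy=3.6,interpolation=cv2.INTER_CUBIC)[:,:,::-1])
yaw=-.285; O=np.array([.5869,.0027]); ux=np.array([np.cos(yaw),np.sin(yaw)]); uy=np.array([-ux[1],ux[0]])
Q=cloud(bot,'scene',d).reshape(-1,3); Q=Q[np.isfinite(Q).all(1)]; a=(Q[:,:2]-O)@ux;b=(Q[:,:2]-O)@uy;z=Q[:,2]
m=(z>.064)&(z<.076)&(abs(a)<.05)&(b>-.2)&(b<.185)
print('cart',np.percentile(a[m],[2,98]).round(4),np.percentile(b[m],[1,99]).round(4),cv2.minAreaRect((np.c_[a,b][m]*1000).astype(np.float32)))
A=np.c_[a[m],b[m],np.ones(m.sum())]; k=np.linalg.lstsq(A,z[m],rcond=None)[0]; print('deck slope a,b',k[:2].round(3),'z',np.median(z[m]).round(4))
E
python3 st.py; python3 look.py s7
```

```text
t 10.75 p [ 0.5354 -0.1724  0.0226] track a,b [-0.0002 -0.1825]
toolx ang -105.86 tooly ang 164.0 z [ 0.061  0.163 -0.985]
q [-0.413  0.514 -0.115  0.951  0.175 -1.707] F [ 0.5  -0.95  0.63] Ftrack [ 0.75 -0.77] w 0.0001
cart [-0.0309  0.0339] [-0.1882  0.1733] ((-2.7704734802246094, -7.789459228515625), (74.68852233886719, 378.88287353515625), 4.316320896148682)
deck slope a,b [-0.008 -0.006] z 0.0715
```

View pics/s7.png

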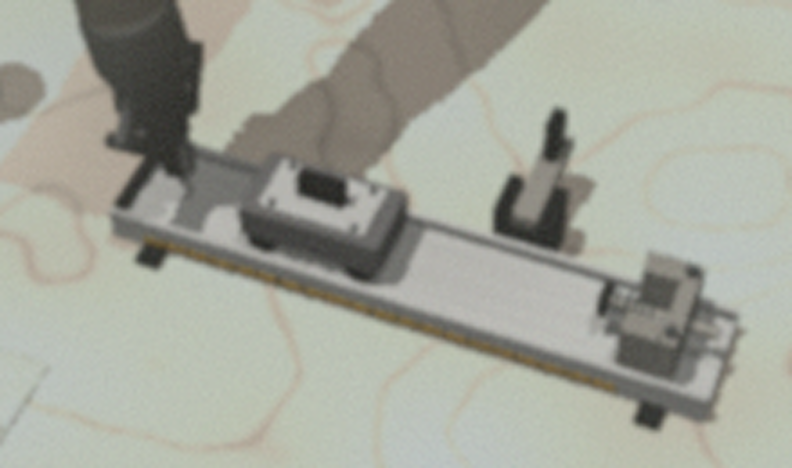

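```bash
python3 - <<'E'
from workcell import bot
from h import *
yaw=-.285; O=np.array([.5869,.0027]); ux=np.array([np.cos(yaw),np.sin(yaw)]); uy=np.array([-ux[1],ux[0]])
for n in ['scene','wrist']:
  if n=='scene':
    p,d=bot.camera(n); W=cloud(bot,n,d)
    for u in (248,249,250,251,252,253,254):
      print(u,[ (v,*np.round([(W[v,u,:2]-O)@ux,(W[v,u,:2]-O)@uy,W[v,u,2]],3)) for v in range(240,254)  ])
E
```

```text
248 [(240, np.float64(0.012), np.float64(-0.184), np.float64(0.095)), (241, np.float64(0.01), np.float64(-0.185), np.float64(0.088)), (242, np.float64(0.01), np.float64(-0.186), np.float64(0.083)), (243, np.float64(0.011), np.float64(-0.186), np.float64(0.08)), (244, np.float64(0.011), np.float64(-0.186), np.float64(0.076)), (245, np.float64(0.01), np.float64(-0.188), np.float64(0.07)), (246, np.float64(0.014), np.float64(-0.186), np.float64(0.07)), (247, np.float64(0.01), np.float64(-0.189), np.float64(0.06)), (248, np.float64(0.011), np.float64(-0.189), np.float64(0.057)), (249, np.float64(-0.011), np.float64(-0.203), np.float64(0.023)), (250, np.float64(-0.006), np.float64(-0.2), np.float64(0.025)), (251, np.float64(-0.004), np.float64(-0.2), np.float64(0.022)), (252, np.float64(-0.002), np.float64(-0.199), np.float64(0.021)), (253, np.float64(0.003), np.float64(-0.196), np.float64(0.023))]
249 [(240, np.float64(0.007), np.float64(-0.184), np.float64(0.09)), (241, np.float64(0.006), np.float64(-0.185), np.float64(0.084)), (242, np.float64(0.006), np.float64(-0.185), np.float64(0.0
[... 4611 characters left out ...]
), np.float64(-0.182), np.float64(0.056)), (244, np.float64(-0.011), np.float64(-0.18), np.float64(0.056)), (245, np.float64(-0.009), np.float64(-0.179), np.float64(0.053)), (246, np.float64(-0.005), np.float64(-0.177), np.float64(0.054)), (247, np.float64(-0.024), np.float64(-0.189), np.float64(0.024)), (248, np.float64(-0.017), np.float64(-0.185), np.float64(0.029)), (249, np.float64(-0.017), np.float64(-0.186), np.float64(0.024)), (250, np.float64(-0.013), np.float64(-0.184), np.float64(0.025)), (251, np.float64(-0.012), np.float64(-0.184), np.float64(0.02)), (252, np.float64(-0.012), np.float64(-0.184), np.float64(0.017)), (253, np.float64(-0.007), np.float64(-0.182), np.float64(0.018))]
```

Call:
move_arm(
  series=[
    [[0.28, 0.96, 0, 0, 0, 0, 0], [0.28, 0.96, 0, 0, 0, 0, 0], [0.28, 0.96, 0, 0, 0, 0, 0], [0.25, 0.8, 0, 0, 0, 0, 0], [0.2, 0.6, 0, 0, 0, 0, 0]],
  ],
)

```text
clock: 11.35
eef_pos: [0.5521, -0.1269, 0.0266]
tool_rot: [-0.6, 0.795, 0.044, 0.076]
ft_force: [-0.3, -0.2, -0.1]
grip_width: -0.0003
```

Call:
move_arm(
  series=[
    [[0.2, 0.7, 0, 0, 0, 0, 0], [0.28, 0.96, 0, 0, 0, 0, 0], [0.28, 0.96, 0, 0, 0, 0, 0], [0.28, 0.96, 0, 0, 0, 0, 0], [0.2, 0.7, 0, 0, 0, 0, 0]],
  ],
)

```text
clock: 11.85
eef_pos: [0.5658, -0.0805, 0.0268]
tool_rot: [-0.6, 0.795, 0.044, 0.076]
ft_force: [0.0, 0.2, 0.6]
grip_width: -0.0001
```

```bash
python3 st.py; python3 look.py s8
```

```text
t 11.85 p [ 0.5658 -0.0805  0.0268] track a,b [ 0.0031 -0.0858]
toolx ang -105.8 tooly ang 163.99 z [ 0.068  0.16  -0.985]
q [-0.24   0.498 -0.131  0.914  0.173 -1.531] F [0.01 0.17 0.57] Ftrack [-0.03  0.16] w -0.0001
cart [-0.0305  0.0341] [-0.0924  0.1731] ((-3.25714111328125, 36.01921844482422), (79.15391540527344, 277.68701171875), 6.1205244064331055)
deck slope a,b [-0.024 -0.01 ] z 0.0715
```

View pics/s8.png

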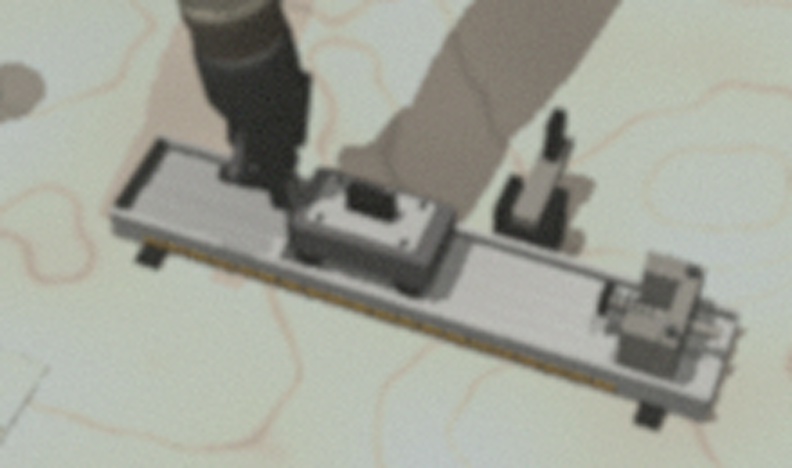

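Call:
move_arm(
  series=[
    [[0.2, 0.98, -0.2, 0, 0, 0, 0], [0.2, 0.98, -0.2, 0, 0, 0, 0], [0.25, 0.96, 0, 0, 0, 0, 0], [0.25, 0.96, 0, 0, 0, 0, 0], [0.28, 0.96, 0, 0, 0, 0, 0]],
  ],
)

```text
clock: 12.4
eef_pos: [0.5788, -0.0282, 0.0225]
tool_rot: [-0.6, 0.795, 0.044, 0.076]
ft_force: [-0.3, -1.3, -0.1]
grip_width: -0.0001
```

Call:
move_arm(
  series=[
    [[0.28, 0.96, 0, 0, 0, 0, 0], [0.28, 0.96, 0, 0, 0, 0, 0], [0.28, 0.96, 0, 0, 0, 0, 0], [0.28, 0.96, 0, 0, 0, 0, 0], [0.2, 0.7, 0, 0, 0, 0, 0]],
  ],
)

```text
clock: 12.9
eef_pos: [0.5933, 0.0221, 0.0226]
tool_rot: [-0.6, 0.795, 0.044, 0.076]
ft_force: [0.2, -0.8, 0.3]
grip_width: 0.0003
```

```bash
python3 st.py; python3 look.py s9
```

```text
t 12.9 p [0.5933 0.0221 0.0226] track a,b [0.0007 0.0204]
toolx ang -105.76 tooly ang 164.02 z [ 0.069  0.161 -0.985]
q [-0.053  0.518 -0.11   0.882  0.165 -1.342] F [ 0.16 -0.76  0.27] Ftrack [ 0.37 -0.69] w 0.0003
cart [-0.0296  0.0337] [0.0137 0.1741] ((-6.194713592529297, 93.863037109375), (176.97515869140625, 83.73531341552734), 89.77782440185547)
deck slope a,b [-0.021 -0.005] z 0.0714
```

View pics/s9.png

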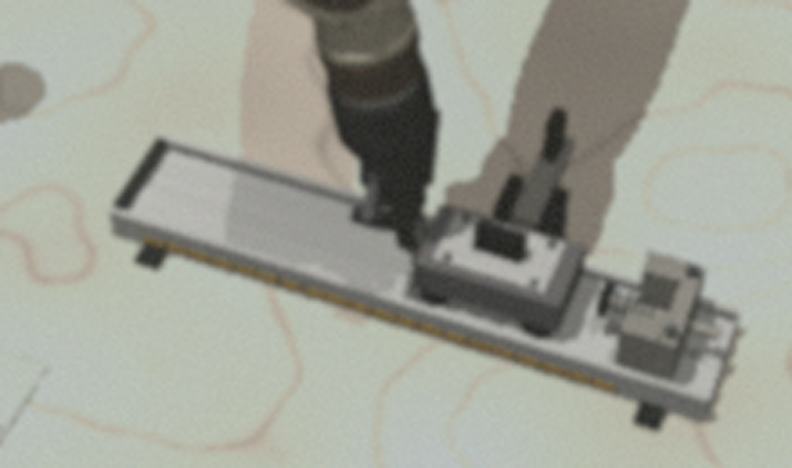

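Call:
move_arm(
  series=[
    [[0.2, 0.7, 0, 0, 0, 0, 0], [0.2, 0.7, 0, 0, 0, 0, 0], [0.14, 0.5, 0, 0, 0, 0, 0], [0.14, 0.5, 0, 0, 0, 0, 0], [0.14, 0.5, 0, 0, 0, 0, 0]],
  ],
)

```text
clock: 13.45
eef_pos: [0.6016, 0.0519, 0.0223]
tool_rot: [-0.6, 0.795, 0.043, 0.074]
ft_force: [-1.8, -5.6, 1.7]
grip_width: 0.0004
```

```bash
python3 st.py
```

```text
t 13.45 p [0.6016 0.0519 0.0223] track a,b [0.0002 0.0513]
toolx ang -105.84 tooly ang 163.94 z [ 0.067  0.157 -0.985]
q [ 1.000e-03  5.290e-01 -9.000e-02  8.830e-01  1.580e-01 -1.286e+00] F [-1.81 -5.59  1.74] Ftrack [-0.17 -5.88] w 0.0004
```

Call:
move_arm(
  series=[
    [[0.11, 0.38, 0, 0, 0, 0, 0], [0.11, 0.38, 0, 0, 0, 0, 0], [0.11, 0.38, 0, 0, 0, 0, 0], [0.08, 0.29, 0, 0, 0, 0, 0], [0.08, 0.29, 0, 0, 0, 0, 0]],
  ],
)

```text
clock: 13.95
eef_pos: [0.6045, 0.0621, 0.0223]
tool_rot: [-0.597, 0.798, 0.038, 0.068]
ft_force: [-2.6, -6.8, 3.6]
grip_width: 0.0001
```

```bash
python3 st.py; python3 look.py s10
```

```text
t 13.95 p [0.6045 0.0621 0.0223] track a,b [0.0002 0.062 ]
toolx ang -106.28 tooly ang 163.53 z [ 0.064  0.142 -0.988]
q [ 0.027  0.536 -0.076  0.891  0.141 -1.253] F [-2.56 -6.82  3.6 ] Ftrack [-0.54 -7.26] w 0.0001
cart [-0.0306  0.0344] [0.0597 0.1841] ((-5.687675476074219, 117.20185852050781), (135.91067504882812, 84.00495147705078), 89.64041900634766)
deck slope a,b [-0.014  0.008] z 0.0717
```

View pics/s10.png

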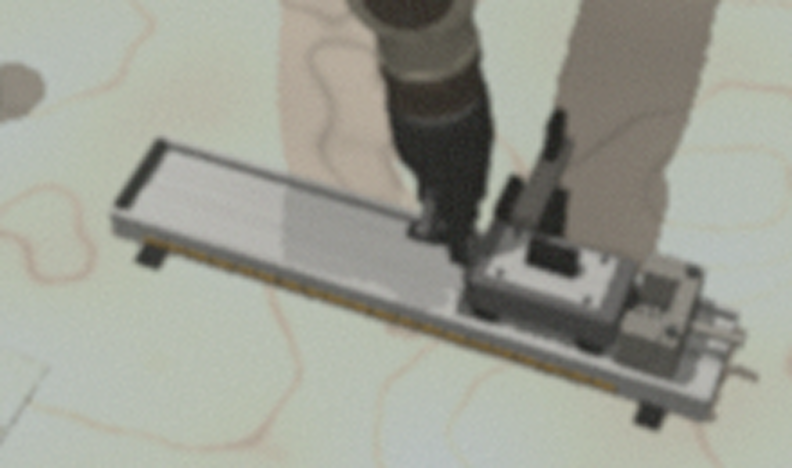

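Call:
move_arm(
  series=[
    [[0.11, 0.38, 0, 0.5, -0.1, 0, 0], [0.11, 0.38, 0, 0.5, -0.1, 0, 0], [0.11, 0.38, 0, 0.5, -0.1, 0, 0], [0.11, 0.38, 0, 0.3, 0, 0, 0], [0.11, 0.38, 0, 0.3, 0, 0, 0]],
  ],
)

```text
clock: 14.5
eef_pos: [0.6059, 0.0676, 0.0221]
tool_rot: [-0.592, 0.802, 0.043, 0.071]
ft_force: [-5.2, -12.9, 6.4]
grip_width: -0.0
```

```bash
python3 st.py
```

```text
t 14.5 p [0.6059 0.0676 0.0221] track a,b [-0.      0.0676]
toolx ang -107.1 tooly ang 162.76 z [ 0.063  0.154 -0.986]
q [ 0.03   0.54  -0.071  0.892  0.152 -1.236] F [ -5.15 -12.94   6.43] Ftrack [ -1.31 -13.87] w -0.0
```

Call:
move_arm(
  series=[
    [[0.11, 0.38, 0, 0.4, 0, 0.3, 0], [0.11, 0.38, 0, 0.4, 0, 0.3, 0], [0.11, 0.38, 0, 0.3, 0, 0.2, 0], [0.11, 0.38, 0, 0.3, 0, 0, 0], [0.11, 0.38, 0, 0.3, 0, 0, 0]],
  ],
)

```text
clock: 15.0
eef_pos: [0.6056, 0.0675, 0.0222]
tool_rot: [-0.59, 0.803, 0.046, 0.066]
ft_force: [-5.1, -11.7, 5.8]
grip_width: -0.0001
```

```bash
python3 st.py; python3 look.py s11; python3 - <<'E'
from workcell import bot
from h import *
for k in range(6): p,d=bot.camera('top')
cv2.imwrite('pics/top11.png',cv2.resize(np.clip(p[150:310,200:440].astype(float)*1.8,0,255).astype(np.uint8),None,fx=3.3,fy=3.3,interpolation=cv2.INTER_CUBIC)[:,:,::-1])
yaw=-.285; O=np.array([.5869,.0027]); ux=np.array([np.cos(yaw),np.sin(yaw)]); uy=np.array([-ux[1],ux[0]])
Q=cloud(bot,'top',d).reshape(-1,3); Q=Q[np.isfinite(Q).all(1)]; a=(Q[:,:2]-O)@ux;b=(Q[:,:2]-O)@uy;z=Q[:,2]
m=(z>.08)&(z<.11)&(a<-.09)&(a>-.16)&(b>.06)&(b<.13); print('grip a',np.percentile(a[m],[2,50,98]) if m.any() else None)
m=(z>.088)&(z<.1)&(abs(a)<.012)&(b>.08)&(b<.19); print('fin b',m.sum(),np.percentile(b[m],[2,50,98]) if m.any() else None)
m=(z>.066)&(z<.0735)&(abs(a)<.04)&(b>.08)&(b<.193); print('deck',m.sum(),np.percentile(a[m],[2,98]),np.percentile(b[m],[2,98]),np.median(z[m]))
E
python3 st.py
```

```text
t 15.0 p [0.6056 0.0675 0.0222] track a,b [-0.0003  0.0674]
toolx ang -107.4 tooly ang 162.56 z [ 0.052  0.151 -0.987]
q [ 0.031  0.547 -0.057  0.91   0.15  -1.232] F [ -5.07 -11.72   5.75] Ftrack [ -1.58 -12.67] w -0.0001
cart [-0.03    0.0341] [0.0634 0.1838] ((-5.918479919433594, 119.61451721191406), (132.2758026123047, 82.69596862792969), 88.1126708984375)
deck slope a,b [-0.016  0.015] z 0.0715
grip a [-0.13444822 -0.12306542 -0.11155156]
fin b 77 [0.11511098 0.13429758 0.15245021]
deck 706 [-0.03066425  0.03082064] [0.09082667 0.19098847] 0.07069649400739542
t 15.35 p [0.6056 0.0675 0.0222] track a,b [-0.0003  0.0674]
toolx ang -107.39 tooly ang 162.57 z [ 0.052  0.151 -0.987]
q [ 0.031  0.546 -0.058  0.91   0.15  -1.232] F [ -4.03 -12.64   5.91] Ftrack [ -0.31 -13.26] w 0.0001
```

View pics/s11.png

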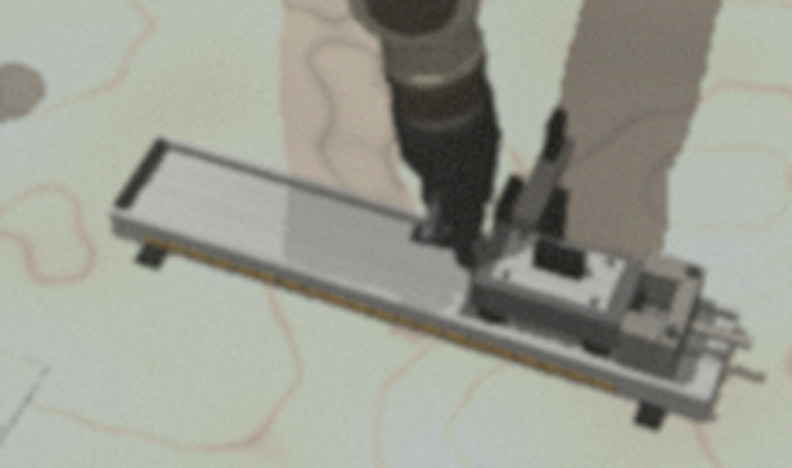

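View pics/top11.png

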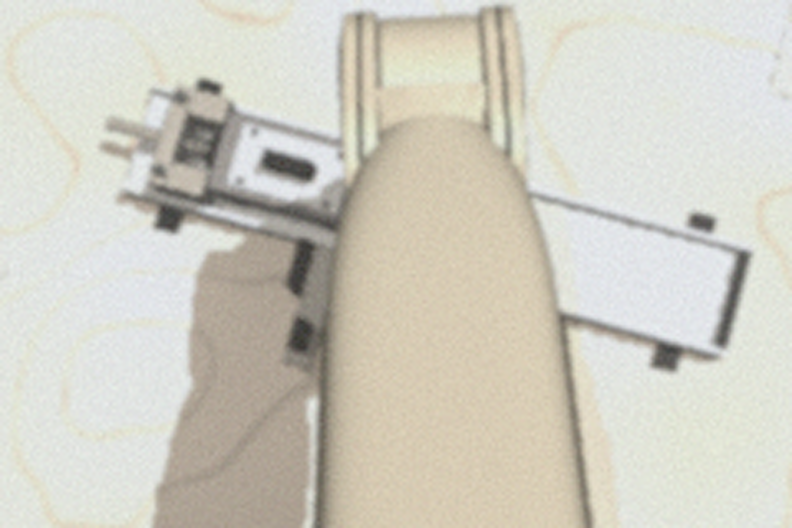

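```bash
python3 -c "
from workcell import bot
print(bot.job_done()); o=bot.get_obs(); print(o['clock'],o['eef_pos'],o['ft_force'])"
```

```text
the job is handed in; nothing more can be done
None
the job is handed in; nothing more can be done
```

I pulled the lock bar out to its end stop, pushed the cart against the plunger until it met the stop, and handed the job in at about 15.4 s with the arm still pressing.

**Last checks**
- **Lock:** the grip sits 123 mm from the centre line, which is fully out. The pull force also rose to about 7 N and the bar stopped moving.
- **Cart:** its fin is centred at about 134 mm along the track; 135 mm is expected at the stop. The deck is level at about 70.7 mm, so the wheels look to be on the track.
- **Hold:** about 13 N steady along the track over the last 0.35 s, above the spring's 9 N.
- **Cup, beaker and calculator:** the arm stayed clear of them, but I did not measure them again at the end.

**What disagreed:** my first push missed. The shut fingertips end 20 to 28 mm behind the stated TCP, so they passed over the deck and nudged the cart about 14–20 mm by its fin. I backed off, lowered the tool, and pushed on the rear face instead, at about 50 to 56 mm height. The short fingertips also mean the lock grip was probably held near its top, though it did not slip noticeably.

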